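# Find the stamped carton and push it to the dispatch line

## Robot

A 6-joint arm with a two-finger parallel gripper is mounted at the origin on a cart in front of the work surface, level with it; the furniture and walls round the work are solid. World frame = base frame: x ahead of the robot, y to its left, z up, the work surface at z = 0. Lengths are in m, angles in rad, forces in N, time in s.
With the tool pointing down it reaches from about 0.375 to 0.9 m from the base axis. Payload 3.1 kg.
Tool frame: the origin (TCP) lies between the finger pads; the fingertips stand 17 mm ahead of it and the grasp point (between the pads) lies 2 mm behind it; z points along the fingers, y is the line along which they close (so a half turn about z gives the same grasp; the last joint's range is limited). The gripper opens to 85 mm and grips with 20 to 120 N. Pads are 22 mm wide; open, the fingers measure 114 mm over their backs; the gripper's body (76 mm by 85 mm) begins 54 mm behind the grasp point. The pads swing forward as they close: fully open they stand 13 mm farther back than shut.
Start: joints at [0.972, 0.527, 1.433, -0, 1.181, -0.178], TCP at [0.255, 0.57, 0.248] pointing down, gripper open.
Joint ranges: [-3.08, 3.08], [-0.75, 2.2], [0.22, 2.44], [-1.43, 4.57], [0, 2.65], [-2.85, 2.85]. Speed limits (rad/s): [2.79, 2.79, 3.14, 3.14, 3.14, 3.14].

## Interface

Orientations are given as a unit quaternion [x, y, z, w].
In Python, from station import sense, vision, order gives the robot as it stands.
- The arm moves only by the shell command python3 -m crank 'ROWS' [OPENING] [FORCE]. ROWS is JSON, a list of rows, each an object with "dp": the shift along the world's x, y, z in units of 30 mm (1.0 is 30 mm), a list of three; "angular": the turn, a rotation vector about the world's x, y, z in degrees, a list of three. In form: [{"dp": [dx, dy, dz], "angular": [ax, ay, az]}, ...]. A call has 1 to 20 rows; each row shifts and turns the commanded pose from where the row before left it; what a row does not reach is not made up. A row lasts 1/10 s, in which the tool goes at most 50 mm and 8.59 degrees, less where a joint would pass 70% of its speed; a pose out of reach is approached as far as the arm can. A call is refused whole if a number of a shift passes 1 or a number of a turn 8.59, either way. A call with a gripper value outside its range is refused whole. OPENING is the closure, from 0 (fully open) to 1 (shut), set as the call begins (- or left out, the last holds). The fingers move at their own pace and stop on an object; FORCE is the grip in N (left out, the last holds). Time passes only in rows, so rows that do not move let the fingers close. It gives the time, the measured TCP pose, the force, the opening and the grip force at its end, in the units of the state.
- sense(): the state, without advancing time (a new reading comes with each control period).
- vision.snapshot(name): name is "side" or "top"; returns a dict with "image" (420x560x3 uint8, blue, green, red), "range_z" (420x560 float32, m along the optical axis (not along the pixel's ray), 0 where there is no reading), "mtx" (3x3 intrinsics, pixels), "dist" ([k1, k2, p1, p2, k3] as OpenCV has them; the pictures are not rectified), "pose" (4x4, takes a point from camera to world coordinates). Camera axes: x right, y down, z forward; pixel columns grow to the right and rows downward; lengths in m; the calibration is good to about 2 mm. A picture is of the moment at which its call begins.
- order.sign_off(): hands the job in; it is judged then, once.
The state is a dict: "t": time; "q": joint angles; "qd": joint speeds; "tau": joint torques, N m; "tcp_pos": TCP position; "tool_rot": TCP orientation; "force": force on the tool from outside, world axes, zero at the start; "ft_torque": the same for the moment, N m; "finger_gap": opening from 0.0 (shut) to 1.0 (fully open); "gripper_force": force on a finger pad.
Only numpy, scipy, OpenCV 4.12 (cv2) and the standard library are available. Lean on these libraries where they do the work, as an engineer would, in place of code of your own. Each camera call takes 0.05 s, during which the arm holds its last target. There are 200 camera calls.

## Task

One of the two cardboard cartons has a ring stamp on its underside. With the fingertips, tip both cartons over away from you, so that each lies on its far side with its underside facing you; only then push the stamped one forward, still lying like that, until it lies across the black dispatch line on the bench. Leave the blank one short of the line, do not lift or pick up anything, and do not disturb the beaker, bottle and sample cup round about.

Things in the scene. Friction and masses are not known exactly. Their poses are not given: they have to be found in the camera images.
- carton_a: One of two closed cardboard cartons alike outside, 55 (x) x 90 (y) x 95 mm (z, height), 0.2 kg, loose, standing. Origin: centre of the underside; z: to its top; x: near to far broad face, away from the robot. Tipped, x points down, z away from the robot, origin 27.5 mm up. Pushed near its top it tips about its far bottom edge; past 30 deg it falls over by itself
- carton_b: The other of two closed cardboard cartons alike outside, 55 (x) x 90 (y) x 95 mm (z, height), 0.2 kg, loose, standing. Origin: centre of the underside; z: to its top; x: near to far broad face, away from the robot. Tipped, x points down, z away from the robot, origin 27.5 mm up. Pushed near its top it tips about its far bottom edge; past 30 deg it falls over by itself
- carton_a_mid (a point): middle of carton_a (half-way up its height, 47.5 mm from its underside, on its axis); 47.5 mm above the bench while it stands, 27.5 mm when it lies on its far face
- carton_b_mid (a point): middle of carton_b (half-way up its height, 47.5 mm from its underside, on its axis); 47.5 mm above the bench while it stands, 27.5 mm when it lies on its far face
- stamp (a point): centre of the ink stamp, a black ring 44 mm across with a black dot in it, flat on the underside of one carton: it coincides with the origin of the stamped carton. Hidden while that carton stands; the other carton's underside is blank
- line: the dispatch line: a flat black tape strip stuck on the bench beyond the cartons, 18 mm wide (own x, pointing away from the robot) and 400 mm long (own y, to the left), no thickness to speak of. Origin: its centre
- white_foot (a point): white plastic bottle with a screw cap, 52 mm across, 112 mm tall, loose, stands beyond the line. This point: centre of its foot. To be left alone
- beaker_foot (a point): clear beaker, 59 mm across, 82 mm tall, loose, stands near the right-hand end of the line. This point: centre of its foot. To be left alone
- cup_foot (a point): small sample cup with a red snap lid with a tab, 35 x 43 mm, 24 mm tall, loose, stands right of the cartons. This point: centre of its foot. To be left alone
Mind the look-alikes: they are no part of the job. Leave any purple look-alike of the carton_b alone.

How it is judged:
On the way:
1. both cartons lie on their far sides, undersides facing the robot, neither of them at the line yet (angle between each of carton_a, carton_b's own x axis and vertical above 2.9 rad and x of each of carton_a_mid, carton_b_mid in the frame of line below -0.05 m), for 0.2 s.
At the end, for the whole second after the job is handed in: Both cartons lie still on the bench on their far sides (within 0.24 rad); the stamped one's (carton_a) middle is within 45 mm of the line's centre line and 200 mm of its middle along it; the blank one's middle is at least 50 mm short of the line (angle between each of carton_a, carton_b's own x axis and vertical above 2.9 rad and x of carton_b_mid in the frame of line below -0.05 m and x of carton_a_mid in the frame of line between -0.045 and 0.045 m and y of carton_a_mid in the frame of line between -0.2 and 0.2 m and height (world z) of each of carton_a_mid, carton_b_mid below 0.035 m and linear speed of each of carton_a, carton_b below 0.02 m/s); the robot touches nothing.
It fails at once if the white bottle is moved or knocked over (distance of white_foot from where it was at the start of the episode above 0.02 m or angle between white_foot's own z axis and vertical above 0.4 rad).
It fails at once if the beaker is moved or knocked over (distance of beaker_foot from where it was at the start of the episode above 0.02 m or angle between beaker_foot's own z axis and vertical above 0.4 rad).
It fails at once if the sample cup is moved or knocked over (distance of cup_foot from where it was at the start of the episode above 0.02 m or angle between cup_foot's own z axis and vertical above 0.4 rad).
It fails at once if carton_a is lifted off the bench (height (world z) of carton_a_mid above 0.075 m or (angle between carton_a's own z axis and vertical below 0.15 rad and height (world z) of carton_a_mid above 0.066 m) or (angle between carton_a's own x axis and vertical above 2.9 rad and height (world z) of carton_a_mid above 0.048 m)).
It fails at once if carton_b is lifted off the bench (height (world z) of carton_b_mid above 0.075 m or (angle between carton_b's own z axis and vertical below 0.15 rad and height (world z) of carton_b_mid above 0.066 m) or (angle between carton_b's own x axis and vertical above 2.9 rad and height (world z) of carton_b_mid above 0.048 m)).
It also fails if it takes over 61 s, if anything falls off the work surface, if the arm or the gripper's body presses on something with over 40 N, if the wrist force passes 120 N, or if a joint passes its speed limit or range.

## Working session

There is one attempt and no reset: what is moved stays moved. The work goes in short steps, Python scripts to look and compute and a shell command to move; the robot and the scene stay as the last step left them, time stands still between calls to the robot, and variables do not carry over. Pictures are saved under pics/ and viewed, at most 10 in all, crops included, and the job is handed in when it is done.

```bash
mkdir -p pics; cat > h.py <<'E'
import numpy as np, cv2
from station import sense, vision, order
def snap(n,f=None):
    s=vision.snapshot(n)
    if f: cv2.imwrite('pics/'+f,s['image'])
    return s
def world(s):
    d=s['range_z'];h,w=d.shape
    u,v=np.meshgrid(np.arange(w),np.arange(h))
    p=cv2.undistortPoints(np.stack([u,v],-1).reshape(-1,1,2).astype(np.float64),s['mtx'],s['dist']).reshape(h,w,2)
    P=np.dstack([p[...,0]*d,p[...,1]*d,d])
    T=s['pose'];W=P@T[:3,:3].T+T[:3,3]
    W[d==0]=np.nan
    return W
def plane(s,u,v,z):
    p=cv2.undistortPoints(np.array([[[u,v]]],float),s['mtx'],s['dist']).ravel()
    T=s['pose'];r=T[:3,:3]@np.array([p[0],p[1],1]);o=T[:3,3]
    return o+r*(z-o[2])/r[2]
E
python3 - <<'E'
from h import *
for n in('top','side'):
    s=snap(n,n+'0.png');np.savez(n+'0.npz',W=world(s),**s);print(n,s['pose'].round(2).tolist())
print(sense())
E
```

```text
top [[0.02, -0.98, 0.2, 0.45], [-1.0, -0.02, 0.02, -0.25], [-0.01, -0.2, -0.98, 0.89], [0.0, 0.0, 0.0, 1.0]]
side [[0.97, -0.15, 0.22, 0.43], [-0.26, -0.61, 0.75, -0.9], [0.02, -0.78, -0.62, 0.59], [0.0, 0.0, 0.0, 1.0]]
{'t': 0.1, 'q': array([ 9.71526571e-01,  5.28380662e-01,  1.43379002e+00, -4.08302000e-06,
        1.18141016e+00, -1.78504573e-01]), 'qd': array([ 0.00016397, -0.00302596, -0.00459185,  0.00013328, -0.0004764 ,
       -0.00079176]), 'tau': array([-1.65438169e-04, -4.43305743e+01, -1.78585392e+01, -2.55479508e-04,
        3.88422588e-03, -9.09588671e-07]), 'tcp_pos': array([0.25490741, 0.56997441, 0.24742182]), 'tool_rot': array([ 2.08833207e-01,  9.77950767e-01, -9.20582895e-04, -3.75172856e-04]), 'force': array([ 0.67134452,  0.83772559, -0.26115828]), 'ft_torque': array([-0.01828602,  0.02385731,  0.01439951]), 'gripper_force': 0.0, 'finger_gap': 1.0014778689807606}
```

View pics/top0.png

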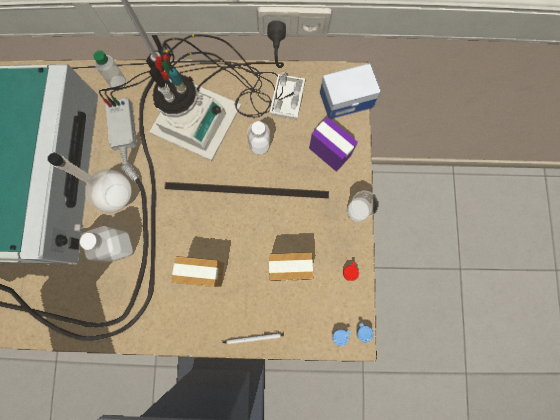

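View pics/side0.png

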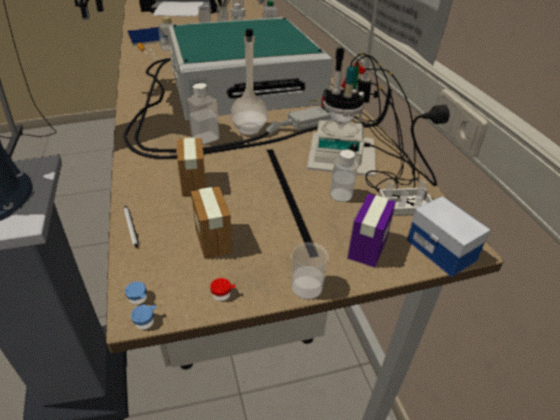

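Top view: the cartons are the two brown boxes at (195,271) and (291,266). The purple box at (333,143) is the look-alike and lies beyond the line, so I leave it alone. The line runs from (166,186) to (328,194). The bottle is at (259,137), the beaker at (360,207) and the cup at (351,272).

```bash
python3 - <<'E'
from h import *
D=np.load('top0.npz');W=D['W'];im=D['image']
for n,(u,v) in dict(L=(195,271),R=(291,266)).items():
    m=np.zeros(W.shape[:2],bool);m[v-30:v+30,u-40:u+40]=1
    m&=(W[...,2]>.085)&(W[...,2]<.11)
    p=W[m];r=cv2.minAreaRect((p[:,:2]*1000).astype(np.float32))
    print(n,r,p.shape, np.median(p[:,2]),p.min(0),p.max(0), cv2.boxPoints(r).round().tolist())
for n,u,v,z in [('l0',166,186,0),('l1',328,194,0),('bot',259,128,.11),('beak',360,207,.04),('cup',351,272,.024),('pen',228,341,0),('pen2',282,336,0),('flask',108,193,.05),('cable',150,200,0)]:
    print(n,plane(D,u,v,z).round(3))
c=cv2.resize(im[235:300,150:380],None,fx=3.4,fy=3.4,interpolation=cv2.INTER_CUBIC);cv2.imwrite('pics/c0.png',c)
E
```

```text
L ((477.8787536621094, -63.170082092285156), (91.69903564453125, 55.18814468383789), 85.8996353149414) (1162, 3) 0.09502175030415483 [ 0.44792246 -0.11002546  0.08524779] [ 0.50826161 -0.01776217  0.09953377] [[447.0, -107.0], [502.0, -111.0], [509.0, -19.0], [454.0, -15.0]]
R ((493.4352111816406, -264.0657043457031), (55.10736083984375, 90.46493530273438), 3.41800856590271) (1155, 3) 0.095152096881577 [ 0.46334414 -0.30885892  0.08704871] [ 0.52316444 -0.21855558  0.1005471 ] [[463.0, -221.0], [469.0, -311.0], [524.0, -308.0], [518.0, -217.0]]
l0 [0.684 0.042 0.   ]
l1 [ 0.672 -0.353  0.   ]
bot [ 0.792 -0.189  0.11 ]
beak [ 0.633 -0.422  0.04 ]
cup [ 0.486 -0.402  0.024]
pen [ 0.326 -0.128  0.   ]
pen2 [ 0.34  -0.249  0.   ]
flask [0.652 0.161 0.05 ]
cable [0.648 0.078 0.   ]
```

View pics/c0.png

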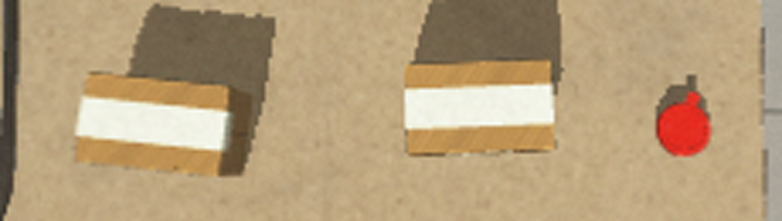

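The crop confirms the two brown cartons: left at (478,-63) mm yawed -4°, right at (493,-264) mm yawed +3.4°. I'm moving to just in front of the left one, with the fingers half closed.

```bash
python3 -m crank '[{"dp":[0.22,-1,0],"angular":[0,0,1]},{"dp":[0.22,-1,0],"angular":[0,0,1]},{"dp":[0.22,-1,0],"angular":[0,0,1]},{"dp":[0.22,-1,0],"angular":[0,0,1]},{"dp":[0.22,-1,0],"angular":[0,0,1]},{"dp":[0.22,-1,0],"angular":[0,0,1]},{"dp":[0.22,-1,0],"angular":[0,0,1]},{"dp":[0.22,-1,0],"angular":[0,0,1]},{"dp":[0.22,-1,0],"angular":[0,0,1]},{"dp":[0.22,-1,0],"angular":[0,0,1]},{"dp":[0.22,-1,0],"angular":[0,0,1]},{"dp":[0.22,-1,0],"angular":[0,0,1]},{"dp":[0.22,-1,0],"angular":[0,0,1]},{"dp":[0.22,-1,0],"angular":[0,0,1]},{"dp":[0.22,-1,0],"angular":[0,0,1]},{"dp":[0.22,-1,0],"angular":[0,0,1]},{"dp":[0.22,-1,0],"angular":[0,0,1]},{"dp":[0.22,-1,0],"angular":[0,0,1]},{"dp":[0.22,-1,0],"angular":[0,0,1]},{"dp":[0.22,-1,0],"angular":[0,0,1]}]' 0.5 20
```

```text
t: 2.1
tcp_pos: [0.3871, -0.0308, 0.2482]
tool_rot: [0.036, 0.999, 0.0, -0.0]
force: [1.5, 0.2, -0.3]
finger_gap: 0.501
gripper_force: 0.0
```

```bash
python3 -m crank '[{"dp":[0,-0.25,-0.6],"angular":[0,0,0]},{"dp":[0,-0.25,-0.6],"angular":[0,0,0]},{"dp":[0,-0.25,-0.6],"angular":[0,0,0]},{"dp":[0,-0.25,-0.6],"angular":[0,0,0]},{"dp":[0.1,0,-0.6],"angular":[0,0,0]},{"dp":[0.1,0,-0.6],"angular":[0,0,0]},{"dp":[0.1,0,-0.6],"angular":[0,0,0]},{"dp":[0.1,0,-0.6],"angular":[0,0,0]},{"dp":[0.1,0,-0.3],"angular":[0,0,0]},{"dp":[0,0,0],"angular":[0,0,0]}]'; python3 - <<'E'
from h import *
s=snap('side','s1.png');print(sense()['tcp_pos'])
E
```

```text
t: 3.1
tcp_pos: [0.4022, -0.0595, 0.0944]
tool_rot: [0.036, 0.999, 0.0, -0.001]
force: [-0.0, 1.0, 0.2]
finger_gap: 0.503
gripper_force: 0.0
[ 0.40221636 -0.05947427  0.09501306]
```

View pics/s1.png

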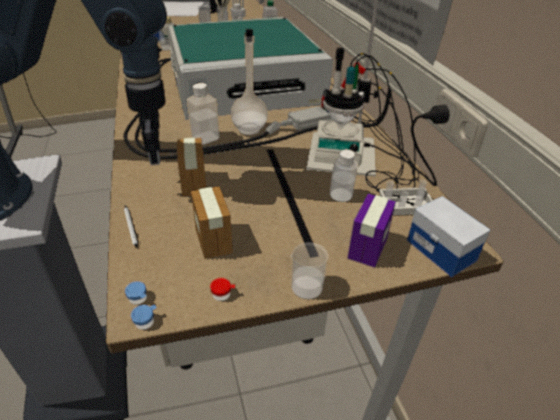

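Side view: the fingertips at (152,155) stand just in front of the left carton (190,165), at the height of its upper part. Pushing now.

```bash
python3 -m crank '[{"dp":[0.3,-0.02,0],"angular":[0,0,0]},{"dp":[0.3,-0.02,0],"angular":[0,0,0]},{"dp":[0.3,-0.02,0],"angular":[0,0,0]},{"dp":[0.2,-0.02,0],"angular":[0,0,0]},{"dp":[0.2,-0.02,0],"angular":[0,0,0]},{"dp":[0.2,-0.02,0],"angular":[0,0,0]},{"dp":[0.2,-0.02,0],"angular":[0,0,0]},{"dp":[0.2,-0.02,0],"angular":[0,0,0]},{"dp":[0.2,-0.02,0],"angular":[0,0,0]},{"dp":[0.2,-0.02,0],"angular":[0,0,0]},{"dp":[0.2,-0.02,0],"angular":[0,0,0]},{"dp":[0.2,-0.02,0],"angular":[0,0,0]},{"dp":[0.2,-0.02,0],"angular":[0,0,0]},{"dp":[0,0,0],"angular":[0,0,0]},{"dp":[0,0,0],"angular":[0,0,0]},{"dp":[0,0,0],"angular":[0,0,0]},{"dp":[0,0,0],"angular":[0,0,0]}]'; python3 - <<'E'
from h import *
s=snap('side','s2.png')
E
```

```text
t: 4.85
tcp_pos: [0.4889, -0.0672, 0.0953]
tool_rot: [0.036, 0.999, 0.0, -0.0]
force: [0.8, 0.5, -0.1]
finger_gap: 0.497
gripper_force: 0.0
```

View pics/s2.png

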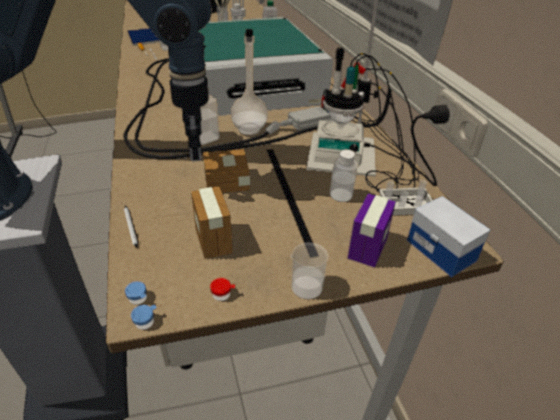

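The left carton now lies tipped at (228,170), well short of the line. I'll back off and set up for the right carton.

```bash
python3 -m crank '[{"dp":[-0.8,0,0.1],"angular":[0,0,0]},{"dp":[-0.8,0,-0.1],"angular":[0,0,0]},{"dp":[-0.8,0,0],"angular":[0,0,0]},{"dp":[0,-0.8,0],"angular":[0,0,1]},{"dp":[0,-0.8,0],"angular":[0,0,1]},{"dp":[0,-0.8,0],"angular":[0,0,1]},{"dp":[0,-0.8,0],"angular":[0,0,1]},{"dp":[0,-0.8,0],"angular":[0,0,1]},{"dp":[0,-0.8,0],"angular":[0,0,1]},{"dp":[0,-0.8,0],"angular":[0,0,1]},{"dp":[0,-0.8,0],"angular":[0,0,0.5]},{"dp":[0,-0.1,0],"angular":[0,0,0]},{"dp":[0,0,0],"angular":[0,0,0]}]'
```

```text
t: 6.2
tcp_pos: [0.417, -0.2624, 0.0953]
tool_rot: [-0.029, 1.0, 0.0, -0.0]
force: [0.3, 0.3, -0.1]
finger_gap: 0.501
gripper_force: 0.0
```

```bash
python3 -m crank '[{"dp":[0.3,0.02,0],"angular":[0,0,0]},{"dp":[0.3,0.02,0],"angular":[0,0,0]},{"dp":[0.3,0.02,0],"angular":[0,0,0]},{"dp":[0.2,0.01,0],"angular":[0,0,0]},{"dp":[0.2,0.01,0],"angular":[0,0,0]},{"dp":[0.2,0.01,0],"angular":[0,0,0]},{"dp":[0.2,0.01,0],"angular":[0,0,0]},{"dp":[0.2,0.01,0],"angular":[0,0,0]},{"dp":[0.2,0.01,0],"angular":[0,0,0]},{"dp":[0.2,0.01,0],"angular":[0,0,0]},{"dp":[0.2,0.01,0],"angular":[0,0,0]},{"dp":[0.2,0.01,0],"angular":[0,0,0]},{"dp":[0.2,0.01,0],"angular":[0,0,0]},{"dp":[0,0,0],"angular":[0,0,0]},{"dp":[0,0,0],"angular":[0,0,0]},{"dp":[0,0,0],"angular":[0,0,0]},{"dp":[-0.8,0,0.5],"angular":[0,0,0]},{"dp":[-0.8,0,0.8],"angular":[0,0,0]},{"dp":[-0.8,0,0.8],"angular":[0,0,0]},{"dp":[-0.8,0,0.8],"angular":[0,0,0]}]'; python3 - <<'E'
from h import *
a=snap('top');b=snap('side')['image']
W=world(a);np.savez('top3.npz',W=W,**a)
c=np.vstack([cv2.resize(a['image'][180:320,130:400],None,fx=2.2,fy=2.2),cv2.resize(b[120:300,100:400],(594,290))])
cv2.imwrite('pics/c3.png',c)
for n,(u0,u1) in dict(L=(150,235),R=(250,330)).items():
    m=np.zeros(W.shape[:2],bool);m[195:290,u0:u1]=1
    m&=(W[...,2]>.045)&(W[...,2]<.065)
    p=W[m];r=cv2.minAreaRect((p[:,:2]*1000).astype(np.float32))
    print(n,r,np.median(p[:,2]))
E
```

```text
t: 8.2
tcp_pos: [0.4069, -0.2572, 0.1829]
tool_rot: [-0.03, 1.0, 0.0, -0.0]
force: [0.7, -0.5, -0.6]
finger_gap: 0.499
gripper_force: 0.0
L ((554.0396118164062, -68.97762298583984), (91.06566619873047, 95.59799194335938), 85.52438354492188) 0.05486820882993493
R ((572.0184326171875, -259.3368225097656), (95.2531509399414, 90.02075958251953), 3.39819073677063) 0.05513893828382099
```

View pics/c3.png

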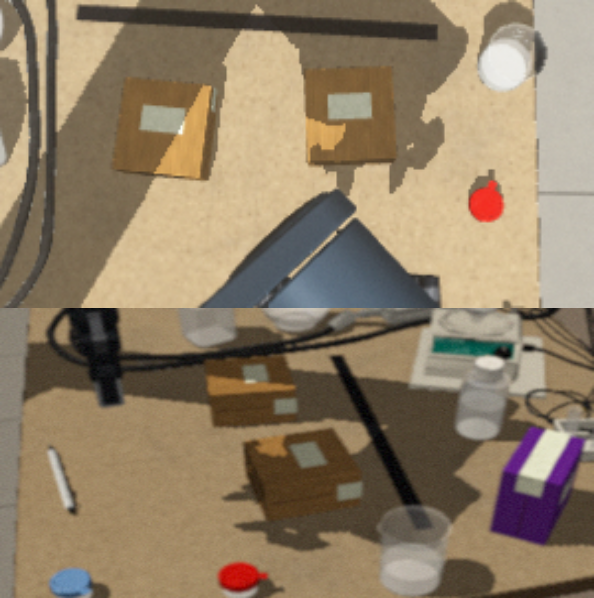

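Both cartons lie flat with their middles at x≈0.554 and 0.572, and the line is at 0.68. Next I need to find the stamp. I'll rectify the undersides from both cameras, using the known face corners.

```bash
cat > rect.py <<'E'
from h import *
import sys
C=dict(L=(.554,-.069,-4.4),R=(.572,-.2593,3.4))
def rect(tag):
    S={n:snap(n) for n in('top','side')};rows=[]
    for k,(x,y,a) in C.items():
        a=np.radians(a);d=np.array([np.cos(a),np.sin(a),0]);l=np.array([-d[1],d[0],0])
        o=np.array([x,y,0])-.0475*d
        F=np.float64([o+l*.045+[0,0,.055],o-l*.045+[0,0,.055],o-l*.045,o+l*.045])
        for n,s in S.items():
            E=np.linalg.inv(s['pose'])
            p=cv2.projectPoints(F,cv2.Rodrigues(E[:3,:3])[0],E[:3,3],s['mtx'],s['dist'])[0].reshape(4,2)
            print(k,n,p.round(1).tolist())
            M=cv2.getPerspectiveTransform(p.astype(np.float32),np.float32([[50,30],[320,30],[320,195],[50,195]]))
            i=cv2.warpPerspective(s['image'],M,(370,225),flags=cv2.INTER_CUBIC)
            i=cv2.convertScaleAbs(i,alpha=1.6);cv2.putText(i,k+n,(5,20),0,.6,(0,0,255));rows.append(i)
    cv2.imwrite(f'pics/{tag}.png',np.vstack([np.hstack(rows[:2]),np.hstack(rows[2:])]))
rect(sys.argv[1])
E
python3 rect.py r4
```

```text
L top [[180.0, 256.4], [220.2, 260.6], [224.0, 262.1], [186.2, 258.2]]
L side [[202.8, 152.3], [205.1, 173.9], [207.0, 194.4], [204.6, 172.1]]
R top [[269.1, 253.2], [310.0, 251.7], [308.3, 253.7], [269.9, 255.1]]
R side [[222.1, 202.4], [233.4, 231.4], [234.6, 253.1], [223.6, 223.6]]
```

View pics/r4.png

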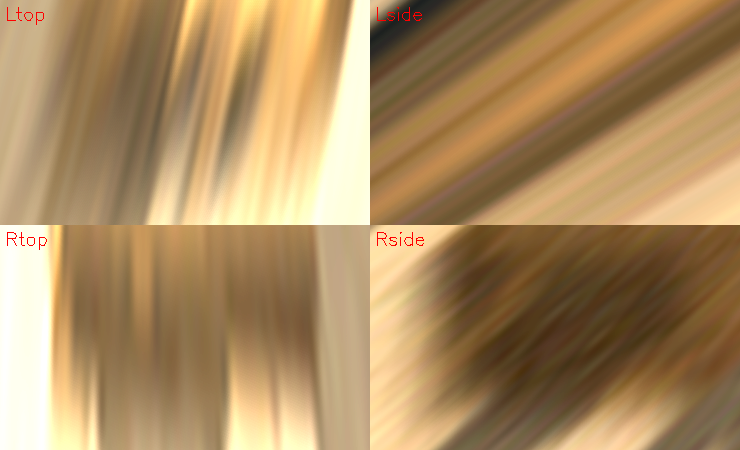

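The arm's shadow makes this inconclusive. I'll move the arm out of the light and look again.

```bash
python3 -m crank '[{"dp":[0,1,0.8],"angular":[0,0,0]},{"dp":[0,1,0.8],"angular":[0,0,0]},{"dp":[0,1,0],"angular":[0,0,0]},{"dp":[0,1,0],"angular":[0,0,0]},{"dp":[0,1,0],"angular":[0,0,0]},{"dp":[0,1,0],"angular":[0,0,0]},{"dp":[0,1,0],"angular":[0,0,0]},{"dp":[0,1,0],"angular":[0,0,0]},{"dp":[0,1,0],"angular":[0,0,0]},{"dp":[0,1,0],"angular":[0,0,0]},{"dp":[0,1,0],"angular":[0,0,0]},{"dp":[0,1,0],"angular":[0,0,0]},{"dp":[0,1,0],"angular":[0,0,0]},{"dp":[0,1,0],"angular":[0,0,0]},{"dp":[0,1,0],"angular":[0,0,0]},{"dp":[0,1,0],"angular":[0,0,0]},{"dp":[0,1,0],"angular":[0,0,0]},{"dp":[0,1,0],"angular":[0,0,0]},{"dp":[0,0,0],"angular":[0,0,0]}]'; python3 - <<'E'
from h import *
t=snap('top')['image'];s=snap('side')['image']
r=lambda i,w,h:cv2.resize(i,(w,h),interpolation=cv2.INTER_CUBIC)
cv2.imwrite('pics/c5.png',np.vstack([np.hstack([r(t[245:275,170:230],400,200),r(t[240:270,260:320],400,200)]),np.hstack([r(s[140:210,180:250],400,400),r(s[190:260,205:275],400,400)])]))
E
```

```text
t: 10.3
tcp_pos: [0.4087, 0.2862, 0.2291]
tool_rot: [-0.032, 0.999, 0.001, 0.0]
force: [-0.0, -0.8, 0.0]
finger_gap: 0.499
gripper_force: 0.0
```

View pics/c5.png

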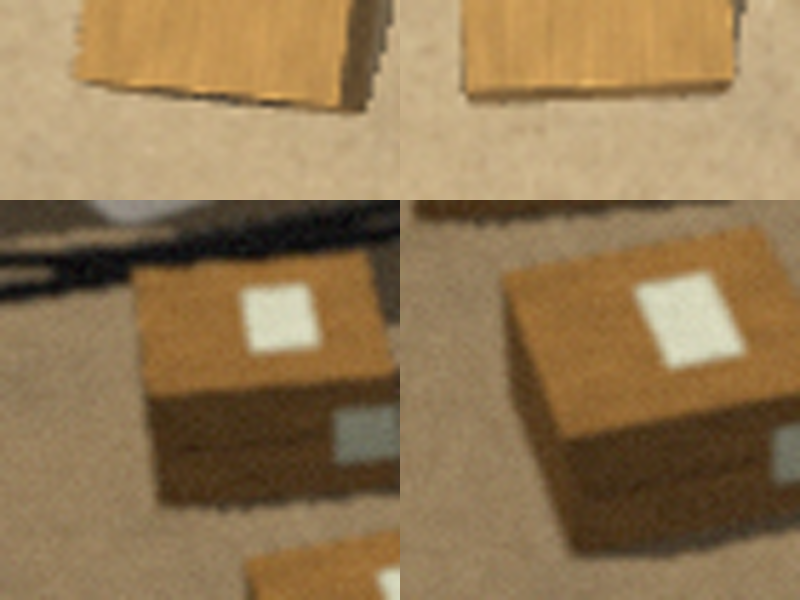

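With the arm out of the way, the left carton's underside shows black marks at its middle (crop (190–270,97), top view). The right carton's underside is plain brown in both views: (600,93) in the top crop and (535,430) in the side crop. So the left carton is the stamped one. I'll push it part way, still short of the line, and check again where the underside is easier to see.

```bash
python3 -m crank '[{"dp":[0.05,-0.98,0],"angular":[0,0,-0.7]},{"dp":[0.05,-0.98,0],"angular":[0,0,-0.7]},{"dp":[0.05,-0.98,0],"angular":[0,0,-0.7]},{"dp":[0.05,-0.98,0],"angular":[0,0,-0.7]},{"dp":[0.05,-0.98,0],"angular":[0,0,-0.7]},{"dp":[0.05,-0.98,0],"angular":[0,0,-0.7]},{"dp":[0.05,-0.98,0],"angular":[0,0,-0.7]},{"dp":[0.05,-0.98,0],"angular":[0,0,-0.7]},{"dp":[0.05,-0.98,0],"angular":[0,0,-0.7]},{"dp":[0.05,-0.98,0],"angular":[0,0,-0.7]},{"dp":[0.05,-0.98,0],"angular":[0,0,-0.7]},{"dp":[0.05,-0.95,0],"angular":[0,0,-0.3]},{"dp":[0.05,0,-0.9],"angular":[0,0,0]},{"dp":[0,0,-0.9],"angular":[0,0,0]},{"dp":[0,0,-0.9],"angular":[0,0,0]},{"dp":[0,0,-0.9],"angular":[0,0,0]},{"dp":[0,0,-0.9],"angular":[0,0,0]},{"dp":[0,0,-0.9],"angular":[0,0,0]},{"dp":[0,0,-0.9],"angular":[0,0,0]},{"dp":[0,0,0],"angular":[0,0,0]}]'
```

```text
t: 12.4
tcp_pos: [0.4257, -0.0694, 0.0386]
tool_rot: [0.041, 0.999, 0.001, -0.003]
force: [-0.3, -0.3, 0.3]
finger_gap: 0.499
gripper_force: 0.0
```

```bash
python3 -m crank '[{"dp":[0.6,-0.02,0],"angular":[0,0,0]},{"dp":[0.6,-0.02,0],"angular":[0,0,0]},{"dp":[0.6,-0.02,0],"angular":[0,0,0]},{"dp":[0.25,-0.02,0],"angular":[0,0,0]},{"dp":[0.25,-0.02,0],"angular":[0,0,0]},{"dp":[0.25,-0.02,0],"angular":[0,0,0]},{"dp":[0.25,-0.02,0],"angular":[0,0,0]},{"dp":[0.25,-0.02,0],"angular":[0,0,0]},{"dp":[0.25,-0.02,0],"angular":[0,0,0]},{"dp":[0.25,-0.02,0],"angular":[0,0,0]},{"dp":[0.25,-0.02,0],"angular":[0,0,0]},{"dp":[0.25,-0.02,0],"angular":[0,0,0]},{"dp":[0,0,0],"angular":[0,0,0]},{"dp":[-1,0,0],"angular":[0,0,0]},{"dp":[-1,0,0.8],"angular":[0,0,0]},{"dp":[-1,0,1],"angular":[0,0,0]},{"dp":[-1,0.5,1],"angular":[0,0,0]},{"dp":[0,1,1],"angular":[0,0,0]},{"dp":[0,1,1],"angular":[0,0,0]},{"dp":[0,1,1],"angular":[0,0,0]}]';python3 -m crank '[{"dp":[0,1,0],"angular":[0,0,0]},{"dp":[0,1,0],"angular":[0,0,0]},{"dp":[0,1,0],"angular":[0,0,0]},{"dp":[0,1,0],"angular":[0,0,0]},{"dp":[0,1,0],"angular":[0,0,0]},{"dp":[0,1,0],"angular":[0,0,0]},{"dp":[0,0,0],"angular":[0,0,0]}]'; python3 - <<'E'
from h import *
a=snap('top');t=a['image'];W=world(a)
r=lambda i,w,h:cv2.resize(i,(w,h),interpolation=cv2.INTER_CUBIC)
cv2.imwrite('pics/c6.png',np.vstack([r(t[160:290,140:380],800,433)[:, :],np.hstack([r(t[220:250,165:235],400,167),r(t[240:270,255:325],400,167)])]))
for n,(u0,u1) in dict(L=(150,235),R=(250,330)).items():
    m=np.zeros(W.shape[:2],bool);m[165:290,u0:u1]=1
    m&=(W[...,2]>.045)&(W[...,2]<.065)
    p=W[m];q=cv2.minAreaRect((p[:,:2]*1000).astype(np.float32))
    print(n,q,np.median(p[:,2]))
E
```

```text
t: 14.4
tcp_pos: [0.4304, 0.029, 0.217]
tool_rot: [0.041, 0.999, -0.0, 0.002]
force: [1.2, -0.0, 0.7]
finger_gap: 0.501
gripper_force: 0.0
t: 15.1
tcp_pos: [0.4307, 0.2115, 0.2157]
tool_rot: [0.038, 0.999, 0.001, 0.002]
force: [0.7, -0.8, -0.6]
finger_gap: 0.498
gripper_force: 0.0
L ((611.656494140625, -73.66905212402344), (90.91024780273438, 95.5829849243164), 85.23898315429688) 0.054963109643449304
R ((572.0138549804688, -259.2731628417969), (95.54000091552734, 89.96755981445312), 3.3859446048736572) 0.05520206319752219
```

View pics/c6.png

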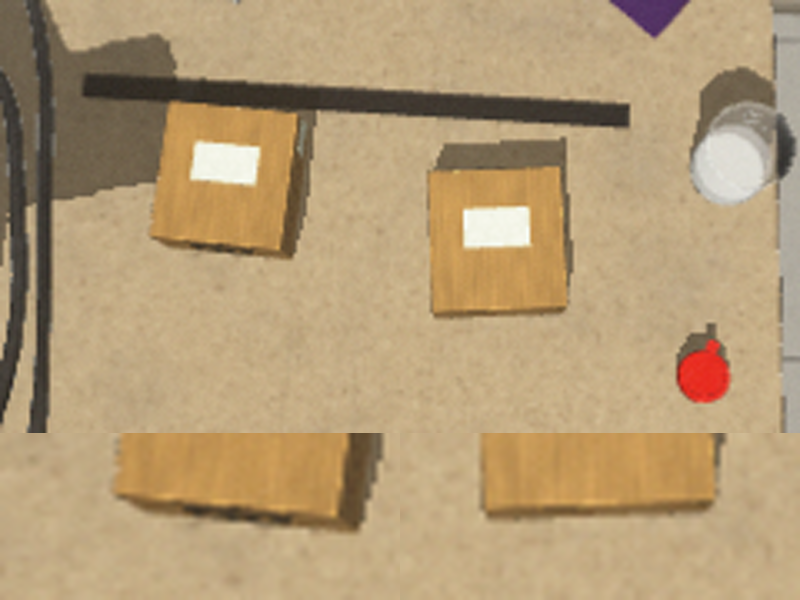

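Confirmed: the left carton's underside has two black ring arcs with a dot between them at (190–290,515) in the crop, and the right one's is blank. Both are still short of the line. Finishing the push needs about 68 mm more.

```bash
python3 -m crank '[{"dp":[0,-0.95,0],"angular":[0,0,0]},{"dp":[0,-0.95,0],"angular":[0,0,0]},{"dp":[0,-0.95,0],"angular":[0,0,0]},{"dp":[0,-0.95,0],"angular":[0,0,0]},{"dp":[0,-0.95,0],"angular":[0,0,0]},{"dp":[0,-0.95,0],"angular":[0,0,0]},{"dp":[0,-0.95,0],"angular":[0,0,0]},{"dp":[0,-0.95,0],"angular":[0,0,0]},{"dp":[0,-0.95,0],"angular":[0,0,0]},{"dp":[0,-0.8,0],"angular":[0,0,0]},{"dp":[0.3,0,-0.9],"angular":[0,0,0]},{"dp":[0.3,0,-0.9],"angular":[0,0,0]},{"dp":[0.3,0,-0.9],"angular":[0,0,0]},{"dp":[0.3,0,-0.9],"angular":[0,0,0]},{"dp":[0.3,0,-0.9],"angular":[0,0,0]},{"dp":[0.3,0,-0.9],"angular":[0,0,0]},{"dp":[0.3,0,-0.5],"angular":[0,0,0]},{"dp":[0,0,0],"angular":[0,0,0]}]'
```

```text
t: 16.95
tcp_pos: [0.4928, -0.0733, 0.0366]
tool_rot: [0.041, 0.999, 0.0, -0.0]
force: [-0.5, -1.3, 1.5]
finger_gap: 0.499
gripper_force: 0.0
```

```bash
python3 -m crank '[{"dp":[0.6,0,0],"angular":[0,0,0]},{"dp":[0.6,0,0],"angular":[0,0,0]},{"dp":[0.25,-0.02,0],"angular":[0,0,0]},{"dp":[0.25,-0.02,0],"angular":[0,0,0]},{"dp":[0.25,-0.02,0],"angular":[0,0,0]},{"dp":[0.25,-0.02,0],"angular":[0,0,0]},{"dp":[0.25,-0.02,0],"angular":[0,0,0]},{"dp":[0.25,-0.02,0],"angular":[0,0,0]},{"dp":[0.25,-0.02,0],"angular":[0,0,0]},{"dp":[0.25,-0.02,0],"angular":[0,0,0]},{"dp":[0.25,-0.02,0],"angular":[0,0,0]},{"dp":[0.25,-0.02,0],"angular":[0,0,0]},{"dp":[0.25,-0.02,0],"angular":[0,0,0]},{"dp":[0.15,0,0],"angular":[0,0,0]},{"dp":[0,0,0],"angular":[0,0,0]},{"dp":[-1,0,0],"angular":[0,0,0]},{"dp":[-1,0,0.5],"angular":[0,0,0]},{"dp":[-1,0,1],"angular":[0,0,0]},{"dp":[-1,0,1],"angular":[0,0,0]},{"dp":[-1,0,1],"angular":[0,0,0]}]'; python3 - <<'E'
from h import *
a=snap('top');W=world(a)
for n,(u0,u1) in dict(L=(150,240),R=(250,330)).items():
    m=np.zeros(W.shape[:2],bool);m[150:290,u0:u1]=1
    m&=(W[...,2]>.045)&(W[...,2]<.065)
    p=W[m];q=cv2.minAreaRect((p[:,:2]*1000).astype(np.float32))
    print(n,q,np.median(p[:,2]))
print(sense()['tcp_pos'])
E
```

```text
t: 18.95
tcp_pos: [0.4648, -0.079, 0.1443]
tool_rot: [0.04, 0.999, -0.0, 0.001]
force: [1.0, 0.0, 0.4]
finger_gap: 0.5
gripper_force: 0.0
L ((676.5380249023438, -78.34684753417969), (91.6069564819336, 95.62029266357422), 85.29582214355469) 0.055110028976126324
R ((644.3145751953125, -273.6490478515625), (109.00703430175781, 260.4270935058594), 78.53878021240234) 0.05518932859201342
[ 0.46044879 -0.07780452  0.14745649]
```

The stamped carton's middle is at x=0.677, 4 mm from the line's centre line. The odd right-hand reading came from the purple box falling inside the enlarged search window, and that carton wasn't touched. Handing in.

```bash
python3 -m crank '[{"dp":[-0.5,0,0.5],"angular":[0,0,0]},{"dp":[0,0,0],"angular":[0,0,0]},{"dp":[0,0,0],"angular":[0,0,0]},{"dp":[0,0,0],"angular":[0,0,0]}]'; python3 -c "
from station import order
print(order.sign_off())"
```

```text
t: 19.4
tcp_pos: [0.4513, -0.079, 0.1578]
tool_rot: [0.04, 0.999, -0.0, 0.0]
force: [0.1, -0.0, 0.3]
finger_gap: 0.501
gripper_force: 0.0
the job is handed in; nothing more can be done
None
```

Both cartons are tipped onto their far sides, the stamped (left) one lies across the dispatch line about 4 mm off its centre line, the blank one is about 10 cm short of it, and the job was handed in at about 19 s (no verdict was returned).

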